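# Weigh two cartons by feel and dock the full one apart from the empty one

## Robot

A 6-joint arm with a two-finger parallel gripper is mounted at the origin on the work surface; the furniture and walls round the work are solid. World frame = base frame: x ahead of the robot, y to its left, z up, the work surface at z = 0. Lengths are in mm, angles in rad, forces in N, time in s.
With the tool pointing down it reaches from about 350 to 975 mm from the base axis. Payload 7.1 kg.
Tool frame: the origin (TCP) lies on the front face of the gripper's body, between the roots of the fingers; the fingertips stand 80 mm ahead of it and the grasp point (between the pads) lies 61 mm ahead of it (env.tips_ahead is the distance from the TCP to the fingertips, in mm); z points along the fingers, y is the direction in which the jaws open and shut (so a half turn about z gives the same grasp; the last joint's range is limited). The gripper opens to 88 mm and grips with 3 to 60 N. Pads are 20 mm wide; open, the fingers measure 115 mm over their backs; the gripper's body (75 mm by 178 mm) begins 61 mm behind the grasp point.
Start: joints at [-1.349, 0.423, 1.63, -0, 1.089, -0.019], TCP at [149.069, -606.946, 302.675] pointing down, gripper open.
Joint ranges: [-3, 3], [-0.9, 2.11], [0.09, 2.58], [-1.31, 4.45], [0.11, 2.69], [-2.54, 2.54]. Speed limits (rad/s): [2.39, 2.39, 3.01, 3.14, 3.14, 3.14].

## Interface

Orientations are given as a unit quaternion [x, y, z, w].
In Python, from station import env, set_gripper, viewer, workorder gives the robot as it stands. Calls block until the motion is done:
- env.reach(position, orientation): joint-space move of the TCP to a pose.
- env.move_l(position, rot=None, rate=150, f_stop=None): straight line of the TCP; rot=None keeps the orientation; rate is the mean speed in mm/s. With f_stop (N) it stops when the force on the tool has changed by that much, and returns True; else False.
- env.move_joints(angles): joint-space move.
- set_gripper(opening): finger opening in mm; the grip force is fixed at half the most; returns when the fingers have stopped.
- env.hold(seconds).
- env.ik(position, orientation): joint angles nearest the present ones, or None.
- env.read_state(): the state.
- viewer.camera(name): name is "scene" or "side" or "wrist"; returns the picture (400x640x3 uint8, blue, green, red); there is no depth.
- viewer.camera_params(name): a dict with "fx", "fy", "cx", "cy" (pixels), "pose" (4x4, takes a point from camera to world coordinates); the wrist camera has in their place "tool_from_camera" (4x4, takes a point from camera to tool coordinates, whose origin is the TCP and whose axes are the flange's). Camera axes: x right, y up, looking along -z (the intrinsics and any distortion apply to the point x, -y, -z); pixel columns grow to the right and rows downward; lengths in mm; the calibration is good to about 2 mm. A picture is of the moment at which its call begins: read the wrist's pose just before it. camera_params takes no time and is no camera call.
A pose or a line that the arm cannot do raises env.IKError and nothing moves.
- workorder.sign_off(): hands the job in, once; it reports no verdict.
The state is a dict: "time_s": time; "qpos": joint angles; "dq": joint speeds; "tau": joint torques, N m; "tool_pos": TCP position; "orientation": TCP orientation; "force": force on the tool from outside, world axes, zero at the start; "wrist_torque": the same for the moment, N m; "width": finger opening in mm.
Only numpy, scipy, OpenCV 4.12 (cv2) and the standard library are available. Lean on these libraries where they do the work, as an engineer would, in place of code of your own. Each camera call takes 0.05 s, during which the arm holds its last target.

## Task

One of the two identical small cartons on the counter is full and the other nearly empty. Feel their weight by lifting one end of each about a centimetre while its other end stays on the counter, the left-hand carton first and the right-hand one after it; then slide the full carton into the left bay of the metal dock and the nearly empty one into the right bay, each lengthwise and squarely home against the back stop. Keep the cartons on the counter (never lift a whole carton), do not tip them steeply, seat them gently, leave the things round about where they are, and let go of both cartons.

Things in the scene. Friction and masses are not known exactly. Their poses are not given: they have to be found in the camera images.
- carton_1: left-hand carton (larger y, seen from the robot). plain taped cardboard carton, 95 x 58 x 45 mm (its x, y, z), pinched across its 58 mm width; looks like the other. By chance one of the two is full (0.65 to 0.97 kg in all), the other nearly empty (0.09 to 0.15 kg). Origin: centre of the underside; x along its length, away from the robot give or take 0.25 rad
- carton_2: right-hand carton (smaller y). plain taped cardboard carton, 95 x 58 x 45 mm (its x, y, z), pinched across its 58 mm width; looks like the other. By chance one of the two is full (0.65 to 0.97 kg in all), the other nearly empty (0.09 to 0.15 kg). Origin: centre of the underside; x along its length, away from the robot give or take 0.25 rad
- carton_1_near (a point): middle of the lower edge of the end of carton_1 that faces the robot at the start (47.5 mm from its origin along its -x); z = 0 when flat. The contents can slide a little along the carton: lifting one end takes 35 to 90 % of its weight, all of it if the other end hovers; a full carton slides with 4 to 11 N of friction, an empty one with under 2 N
- carton_2_near (a point): middle of the lower edge of the end of carton_2 that faces the robot at the start (47.5 mm from its origin along its -x); z = 0 when flat. The contents can slide a little along the carton: lifting one end takes 35 to 90 % of its weight, all of it if the other end hovers; a full carton slides with 4 to 11 N of friction, an empty one with under 2 N
- carton_1_far (a point): middle of the lower edge of the other end of carton_1 (47.5 mm from its origin along its +x)
- carton_2_far (a point): middle of the lower edge of the other end of carton_2 (47.5 mm from its origin along its +x)
- dock: steel dock fixed to the counter: back stop 200 mm wide, 42 mm high, and two floorless bays open towards the robot, centre lines 110 mm apart, each 64 mm wide between 4 mm thick, 30 mm high walls that reach 40 mm forward and then flare outwards for 14 mm. Origin: on the stop's front face, midway between the bays, at counter level; x points away from the robot into the bays, y to the left
- bay_left (a point): middle of the left bay (for the full carton): on the front face of the back stop at counter level, axes as the dock's. A seated carton's origin lies 47.5 mm from it along -x
- bay_right (a point): middle of the right bay (for the nearly empty carton): on the front face of the back stop at counter level, axes as the dock's. A seated carton's origin lies 47.5 mm from it along -x
- bottle: bystander: white screw-cap bottle, 42 mm across, 62 mm high, left of the dock; origin centre of underside
- notes: bystander: note pad 50 x 50 x 13 mm, right of the dock; origin centre of underside
- stapler: bystander: stapler 118 x 32 x 46 mm, left of the left-hand carton; origin centre of underside, x along it
- timer: bystander: square timer 62 x 62 x 18 mm, right of the right-hand carton; origin centre of underside

How it is judged:
By the outcome, as a careful person would: the job done as asked, in the order asked, and still so for the second after the job is handed in, with the robot touching nothing.
It also fails if it takes over 72 s, if anything falls off the work surface, if the arm or the gripper's body presses on something with over 40 N, if the wrist force passes 120 N, or if a joint passes its speed limit or range.

## Working session

There is one attempt and no reset: what is moved stays moved. The work goes in short steps, each a Python script; the robot and the scene stay as the last script left them, time stands still between calls to the robot, and variables do not carry over. Pictures are saved under pics/ and viewed, and the job is handed in when it is done.

```bash
ls; mkdir -p pics; python3 - <<'E'
from station import env, set_gripper, viewer, workorder
import cv2, numpy as np
np.set_printoptions(precision=4,suppress=True)
for n in ["scene","side","wrist"]:
    s=env.read_state()
    im=viewer.camera(n); cv2.imwrite(f"pics/{n}0.png",im)
    print(n,viewer.camera_params(n))
print(s)
E
```

```text
pics
scene {'fx': 401.814298826466, 'fy': 401.814298826466, 'cx': 311.2739986259059, 'cy': 201.89389843630107, 'pose': array([[   0.5714,   -0.6538,    0.496 , 1146.4608],
       [   0.8206,    0.4575,   -0.3424, -456.4941],
       [  -0.003 ,    0.6027,    0.7979, 1059.1168],
       [   0.    ,    0.    ,    0.    ,    1.    ]])}
side {'fx': 413.38842017904346, 'fy': 413.38842017904346, 'cx': 314.3743857319141, 'cy': 198.33939713615447, 'pose': array([[  -0.5174,   -0.6739,    0.5275, 1148.5721],
       [   0.8558,   -0.4082,    0.3179,  368.6719],
       [   0.0011,    0.6159,    0.7879,  958.0236],
       [   0.    ,    0.    ,    0.    ,    1.    ]])}
wrist {'fx': 284.9284688381553, 'fy': 284.9284688381553, 'cx': 317.2876945578115, 'cy': 203.76200125202607, 'tool_from_camera': array([[  0.0017,   0.9678,   0.2519,  68.1055],
       [  1.    ,  -0.0017,  -0.0004,   0.2552],
       [  0.0001,   0.2519,  -0.9678, -82.8436],
       [  0.    ,   0.    ,   0.    ,   1.    ]])}
{'time_s': 0.1, 'qpos': array([-1.349 ,  0.4238,  1.6306, -0.    ,  1.0886, -0.019 ]), 'dq': array([-0.0005, -0.0013, -0.0014,  0.0021, -0.0028, -0.0003]), 'tau': array([  0.0001, -54.5615, -27.4326,   0.0644,   0.0188,  -0.    ]), 'tool_pos': array([ 148.9854, -606.5926,  301.9823]), 'orientation': array([ 0.9928,  0.1201, -0.0001, -0.0007]), 'force': array([-0.3238, -0.5208,  0.3666]), 'wrist_torque': array([-0.039 , -0.0122,  0.0152]), 'width': 87.89296437475474}
```

View pics/scene0.png

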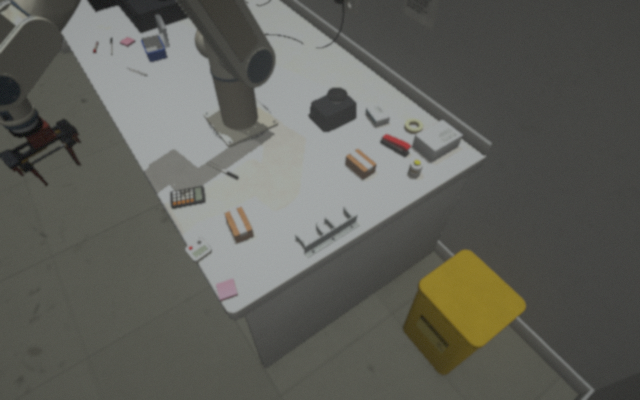

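View pics/side0.png

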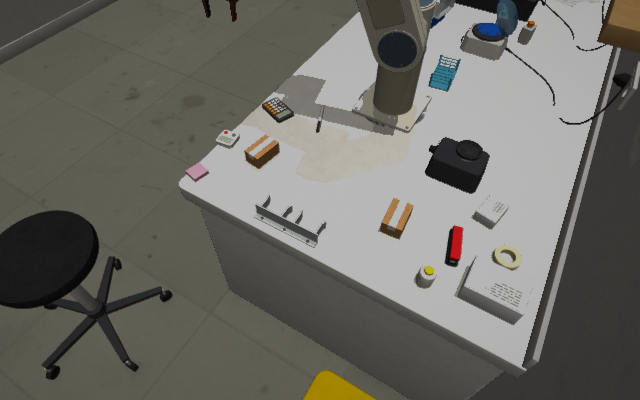

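Both overviews show the dock (scene about (327,232), side about (290,220)), the cartons (scene (239,223) right-hand, (361,162) left-hand), the red stapler, bottle, pink notes and timer. I'll enlarge them.

```bash
python3 - <<'E'
import cv2
a=cv2.imread("pics/scene0.png"); b=cv2.imread("pics/side0.png")
cv2.imwrite("pics/sc_a.png",cv2.resize(a[120:310,170:440],None,fx=2.9,fy=2.9,interpolation=cv2.INTER_CUBIC))
cv2.imwrite("pics/sd_a.png",cv2.resize(b[110:300,180:450],None,fx=2.9,fy=2.9,interpolation=cv2.INTER_CUBIC))
E
cat > h.py <<'E'
from station import env, set_gripper, viewer, workorder
import cv2, numpy as np
from scipy.spatial.transform import Rotation as R
np.set_printoptions(precision=3,suppress=True)
def ray(n,u,v,st=None,P=None):
    P=P or viewer.camera_params(n)
    T=np.array(P["pose"]) if "pose" in P else None
    if T is None:
        W=np.eye(4);W[:3,:3]=R.from_quat(st["orientation"]).as_matrix();W[:3,3]=st["tool_pos"]
        T=W@np.array(P["tool_from_camera"])
    d=np.array([(u-P["cx"])/P["fx"],-(v-P["cy"])/P["fy"],-1.])
    return T[:3,3],T[:3,:3]@d
def at(n,u,v,z,st=None,P=None):
    o,d=ray(n,u,v,st,P); return o+d*(z-o[2])/d[2]
def down(yaw):
    # tool z down; tool x axis at world angle yaw
    c,s=np.cos(yaw),np.sin(yaw)
    return R.from_matrix(np.array([[c,s,0],[s,-c,0],[0,0,-1]])).as_quat()
E
python3 -c "
from h import *
print(viewer.camera_params('scene').keys())
for u,v in [(239,223),(361,162),(327,240),(416,168),(227,289),(198,250),(396,144)]: print('scene',u,v,at('scene',u,v,20))
for u,v in [(262,150),(396,217),(290,225)]: print('side',u,v,at('side',u,v,20))
s=env.read_state();print(R.from_quat(s['orientation']).as_matrix())
"
```

```text
dict_keys(['fx', 'fy', 'cx', 'cy', 'pose'])
scene 239 223 [ 439.014 -242.422   20.   ]
scene 361 162 [456.711 232.16   20.   ]
scene 327 240 [646.321 -54.115  20.   ]
scene 416 168 [587.631 370.069  20.   ]
scene 227 289 [ 615.56  -376.824   20.   ]
scene 198 250 [ 454.54  -389.166   20.   ]
scene 396 144 [460.71  392.309  20.   ]
side 262 150 [ 440.155 -252.413   20.   ]
side 396 217 [459.283 218.543  20.   ]
side 290 225 [634.58  -18.991  20.   ]
[[ 0.971  0.238 -0.   ]
 [ 0.238 -0.971  0.001]
 [ 0.    -0.001 -1.   ]]
```

```bash
sleep 1
```

```text
(no output)
```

View pics/sc_a.png

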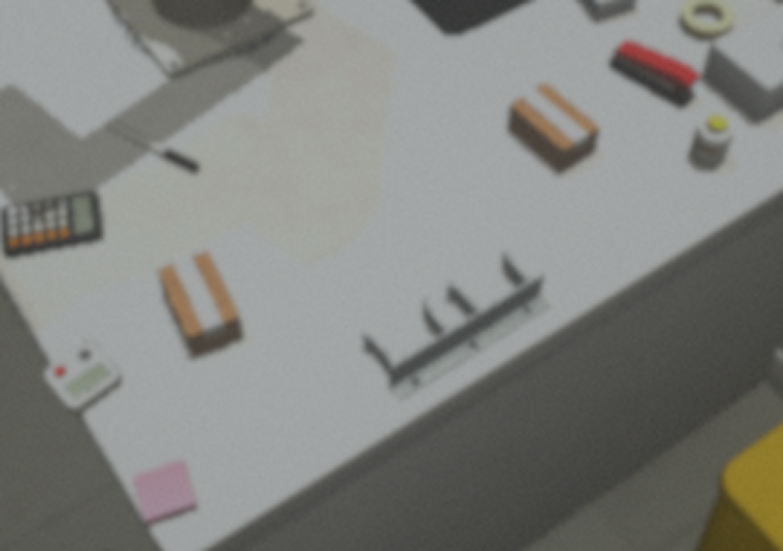

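View pics/sd_a.png

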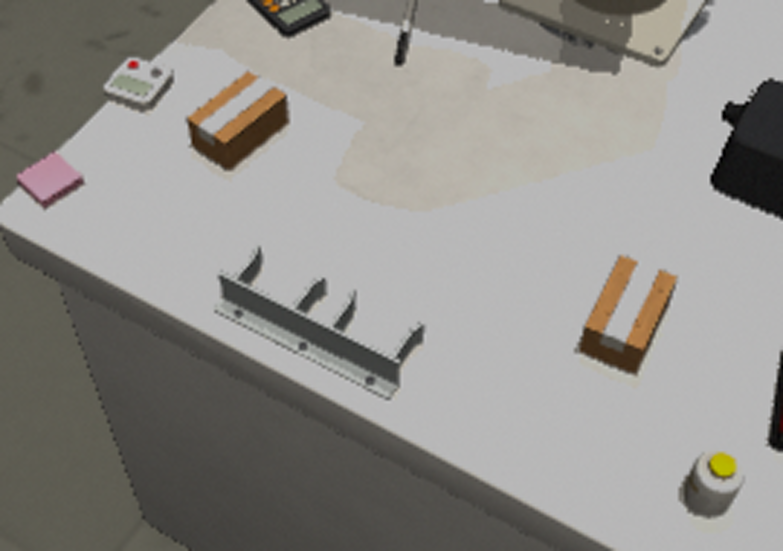

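```bash
python3 - <<'E'
from h import *
import json
out={}
for n,p in [("c2",(400,-245,230)),("dk",(570,-35,230)),("c1",(410,225,230))]:
    env.reach(p,down(0)); 
    s=env.read_state(); im=viewer.camera("wrist"); cv2.imwrite(f"pics/w_{n}.png",im)
    out[n]=dict(tool_pos=list(s["tool_pos"]),orientation=list(s["orientation"]))
    print(n,s["time_s"],s["tool_pos"],s["force"],s["qpos"])
json.dump(out,open("views.json","w"))
E
```

```text
c2 1.7917 [ 400.167 -245.694  230.211] [-0.222 -0.635  0.211] [-0.576  0.307  2.021 -0.     0.813  0.995]
dk 2.8917 [569.406 -35.911 229.794] [-0.119 -0.217  0.117] [-0.084  0.439  1.804 -0.     0.899  1.488]
c1 4.1083 [410.789 224.493 230.195] [-0.071 -0.019  0.03 ] [ 0.475  0.305  2.024 -0.     0.812  2.047]
```

View pics/w_c2.png

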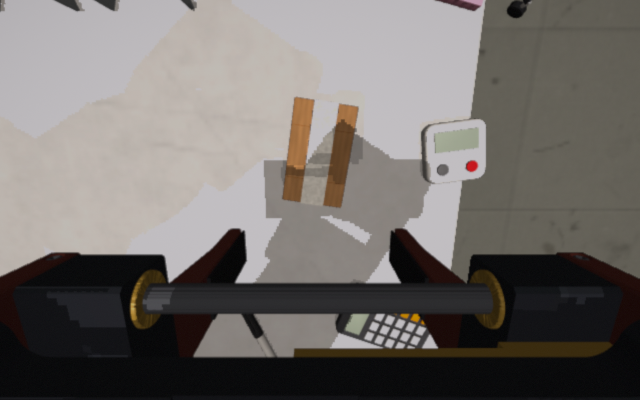

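View pics/w_dk.png

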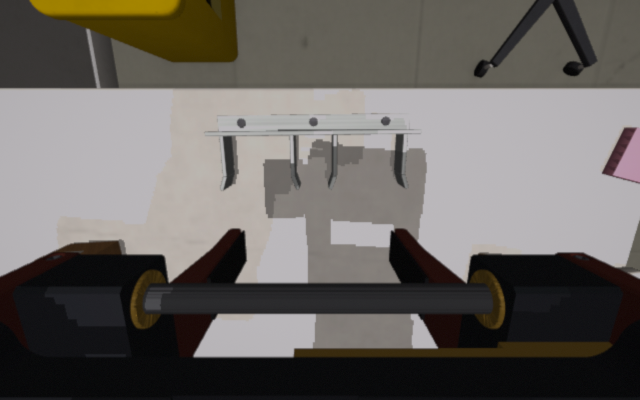

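View pics/w_c1.png

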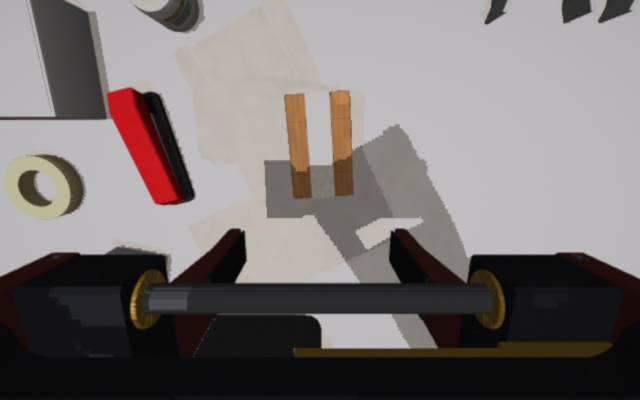

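```bash
python3 - <<'E'
import cv2, numpy as np
def crop(n,x0,y0,w,h,f):
    a=cv2.imread(f"pics/w_{n}.png")[y0:y0+h,x0:x0+w]
    a=cv2.resize(a,None,fx=f,fy=f,interpolation=cv2.INTER_NEAREST)
    return a
A=crop("c2",270,80,100,140,4); B=crop("c1",270,80,100,140,4)
cv2.imwrite("pics/cc.png",np.hstack([A,B]))   # 800x560
cv2.imwrite("pics/dkc.png",crop("dk",200,100,230,100,3.47))
E
```

```text
(no output)
```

View pics/cc.png

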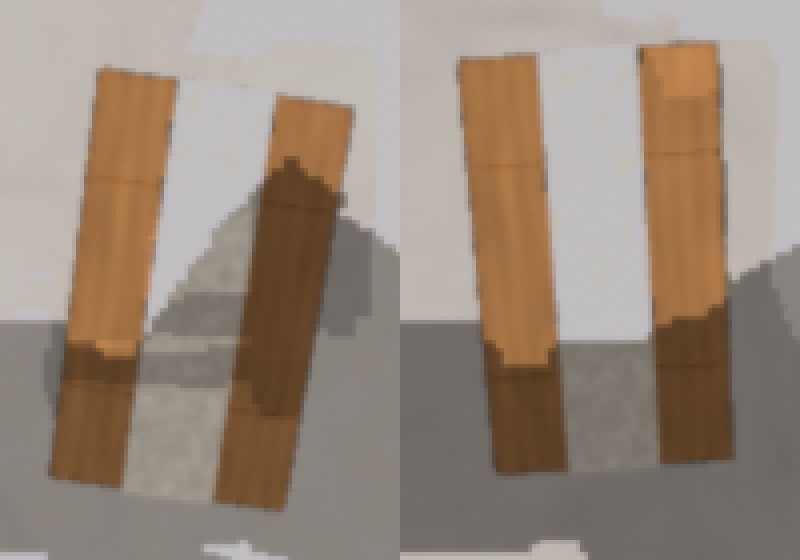

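View pics/dkc.png

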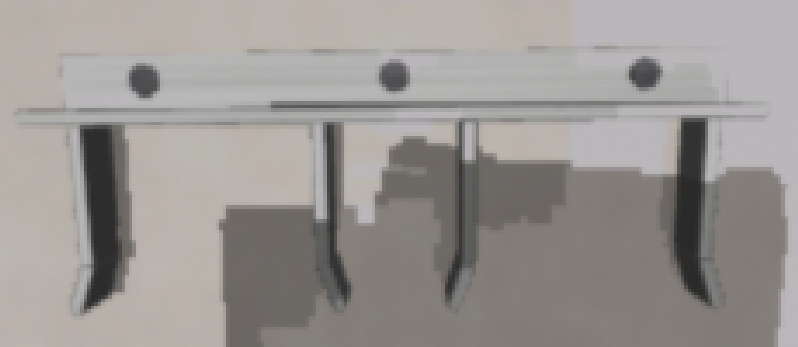

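```bash
cat > loc.py <<'E'
from h import *
import json
V=json.load(open("views.json"))
def fit(P):  # TL,TR,BR,BL world (far-left, far-right, near-right, near-left)
    P=np.array(P)[:,:2]; M=np.array([[47.5,29],[47.5,-29],[-47.5,-29],[-47.5,29]])
    c=P.mean(0); A=P-c; th=np.arctan2((M[:,0]*A[:,1]-M[:,1]*A[:,0]).sum(),(M*A).sum())
    e=[np.linalg.norm(P[i]-P[(i+1)%4]) for i in range(4)]
    return c,th,np.array(e)
def cart(n,px,z=45,V=V):
    return fit([at("wrist",u,v,z,V[n]) for u,v in px])
E
python3 - <<'E'
from loc import *
for n,px in [("c2",[(97,68),(354,106),(284,511),(49,478)]),("c1",[(57,60),(319,42),(334,460),(97,474)])]:
    print(n,*cart(n,[(270+a/4,80+b/4) for a,b in px]))
f=lambda a,b:(200+a/3.47,100+b/3.47)
for nm,a,b,z in [("stopL",17,124,42),("stopR",768,116,42),("w1",79,125,30),("w1f",87,262,30),("w2",321,123,30),("w2f",322,262,30),("w3",469,120,30),("w3f",466,262,30),("w4",712,118,30),("w4f",706,262,30)]:
    print(nm,at("wrist",*f(a,b),z,V["dk"]))
# side-view checks
g=lambda a,b,ox,oy:(ox+a/2.9,oy+b/2.9)
for nm,a,b in [("c1",[ (580,350),(637,373)],0)][:0]: pass
for nm,px in [("c2 TL?",[(252,72),(288,92),(228,136),(189,122)]),("c1",[(622,257),(676,274),(634,343),(583,333)])]:
    print(nm,[at("side",*g(a,b,180,110),45)[:2] for a,b in px], np.mean([at("side",*g(a,b,180,110),45)[:2] for a,b in px],0))
print("dock side top", at("side",*g(219,275,180,110),42),at("side",*g(400,360,180,110),42))
print("dock scene top", at("scene",170+390/2.9,120+377/2.9,42),at("scene",170+541/2.9,120+278/2.9,42))
E
```

```text
c2 [ 445.614 -247.583] -0.1421754555249774 [57.767 94.748 57.662 94.422]
c1 [463.472 221.117] 0.06899462361418075 [57.946 94.589 57.314 94.378]
stopL [631.827  67.483  42.   ]
stopR [ 634.126 -132.275   42.   ]
w1 [631.318  54.87   30.   ]
w1f [592.935  55.74   30.   ]
w2 [631.937 -12.439  30.   ]
w2f [593.01  -11.916  30.   ]
w3 [632.795 -53.567  30.   ]
w3f [593.055 -53.379  30.   ]
w4 [ 633.413 -121.033   30.   ]
w4f [ 593.132 -122.492   30.   ]
c2 TL? [array([ 395.906, -261.96 ]), array([ 401.289, -210.596]), array([ 488.25 , -227.534]), array([ 493.056, -274.867])] [ 444.625 -243.739]
c1 [array([421.835, 192.803]), array([414.001, 245.525]), array([507.758, 243.659]), array([521.904, 198.946])] [466.375 220.233]
dock side top [ 639.579 -128.967   42.   ] [632.868  68.986  42.   ]
dock scene top [ 646.84  -136.419   42.   ] [638.822  63.717  42.   ]
```

```bash
cat > feel.py <<'E'
from h import *
Z=90.
def dirs(th): return np.array([np.cos(th),np.sin(th),0]),np.array([-np.sin(th),np.cos(th),0])
def avg(n=5,dt=0.06):
    F=[];M=[]
    for _ in range(n):
        env.hold(dt); s=env.read_state(); F.append(s["force"]);M.append(s["wrist_torque"])
    return np.mean(F,0),np.mean(M,0),s
def feel(c,th,gx=-34,lift=10.,extra=0.005):
    ex,ey=dirs(th); c=np.array([*c,0.]); q=down(th)
    g=c+ex*gx
    env.reach(g+[0,0,150],q)
    env.move_l(g+[0,0,Z],rate=120)
    f0,m0,s=avg(4); print("free",f0,m0,s["tool_pos"]-g)
    set_gripper(50)
    f1,m1,s=avg(3); print("gripped",f1-f0,m1-m0,s["width"],s["tool_pos"]-g)
    p=s["tool_pos"]; q1=s["orientation"]
    P=c+ex*47.5
    a=np.arcsin(lift/95)
    Rr=R.from_rotvec(ey*a); p2=P+Rr.apply(g+[0,0,Z]-P)
    Rx=R.from_rotvec(ey*(a+extra))
    # rotate a bit more, about the grasp point, so that the far edge keeps to the counter
    gp=g+[0,0,Z-61]; gp2=P+Rr.apply(gp-P); p2=gp2+Rx.apply([0,0,61.])
    q2=(Rx*R.from_quat(q)).as_quat()
    env.move_l(p2,rot=q2,rate=20)
    f2,m2,s=avg(8); print("LIFTED dF",f2-f0,f2-f1,"dM",m2-m0,m2-m1)
    # kinematic heights of the ends
    D=R.from_quat(s["orientation"])*R.from_quat(q1).inv()
    for nm,x in (("near",-47.5),("far",47.5)):
        e=c+ex*x; print(nm,(s["tool_pos"]+D.apply(e-p))[2])
    im=viewer.camera("side")
    env.move_l(g+[0,0,Z],rot=q,rate=20)
    f3,m3,s=avg(3); print("down",f3-f0,s["time_s"],s["width"])
    return im
def release(c,th,gx=-34):
    set_gripper(80)
    s=env.read_state(); env.move_l(s["tool_pos"]*[1,1,0]+[0,0,150],rate=150)
E
python3 - <<'E'
from feel import *
c,th=(463.5,221.1),0.069
im=feel(c,th); cv2.imwrite("pics/side_f1.png",im)
release(c,th); print(env.read_state()["time_s"])
E
```

```text
free [-0.089  0.344 -0.168] [ 0.033 -0.001  0.018] [ 0.413  0.221 90.759]
gripped [-0.218 -0.283  0.652] [ 0.048  0.076 -0.042] 58.12892762569206 [ 0.018  0.006 90.011]
LIFTED dF [-1.658 -0.668  5.259] [-1.441 -0.385  4.606] dM [-0.01  -0.115 -0.037] [-0.057 -0.191  0.005]
near 10.139287175400014
far -0.3028942060419979
down [-1.494  0.174  4.008] 8.5083 57.968002409956185
9.6167
```

```bash
cat > feel2.py <<'E'
from feel import *
def feel2(c,th,gx=-34,lift=10.,e0=0.002,emin=-0.006,step=0.0012,reach=True):
    ex,ey=dirs(th); c=np.array([*c,0.]); q=down(th); g=c+ex*gx
    if reach: env.reach(g+[0,0,150],q)
    env.move_l(g+[0,0,Z],rate=120); env.hold(0.3)
    f0,m0,s=avg(3); print("free",f0,m0,s["tool_pos"]-g)
    set_gripper(50); env.hold(0.2)
    f1,m1,s=avg(3); print("gripped",f1-f0,m1-m0,s["width"],s["tool_pos"]-g)
    P=c+ex*47.5; a=np.arcsin(lift/95); Rr=R.from_rotvec(ey*a); gp=g+[0,0,Z-61]; gp2=P+Rr.apply(gp-P)
    p1=s["tool_pos"]; q1=R.from_quat(s["orientation"]); e=e0
    while True:
        Rx=R.from_rotvec(ey*(a+e))
        env.move_l(gp2+Rx.apply([0,0,61.]),rot=(Rx*R.from_quat(q)).as_quat(),rate=20 if e==e0 else 10)
        env.hold(0.25); f2,m2,s=avg(3,0.05)
        D=R.from_quat(s["orientation"])*q1.inv()
        h=[(s["tool_pos"]+D.apply(c+ex*x-p1))[2] for x in(-47.5,47.5)]
        print("e %.4f"%e,"dF",f2-f0,"dM",m2-m0,"near/far z",np.array(h))
        if (f2-f0)[2]<-2.6 or e-step<emin: break
        e-=step
    im=viewer.camera("side")
    env.move_l(g+[0,0,Z],rot=q,rate=20); env.hold(0.2)
    f3,m3,s=avg(3); print("down",f3-f0,s["time_s"])
    return im
E
python3 - <<'E'
from feel2 import *
im=feel2((463.5,221.1),.069,reach=False,emin=-0.0035); cv2.imwrite("pics/side_f1.png",im)
E
```

```text
free [ 0.017  0.221 -0.038] [-0.018  0.025  0.006] [ 0.14   0.057 90.31 ]
gripped [ 0.159 -0.361  0.186] [ 0.028  0.013 -0.029] 57.69644554883912 [ 0.006 -0.007 89.983]
e 0.0020 dF [ 1.211 -0.411  0.858] dM [ 0.062 -0.448  0.031] near/far z [10.079 -0.071]
e 0.0008 dF [0.807 0.118 1.062] dM [ 0.136 -0.322  0.01 ] near/far z [10.037 -0.041]
e -0.0004 dF [0.396 0.11  0.531] dM [ 0.093 -0.22   0.014] near/far z [ 9.979 -0.006]
e -0.0016 dF [-0.183 -0.209 -0.141] dM [ 0.012 -0.054  0.006] near/far z [9.945 0.069]
e -0.0028 dF [-0.365 -0.556 -1.711] dM [ 0.025 -0.023 -0.022] near/far z [9.952 0.219]
down [ 0.307 -0.227 -0.285] 16.5917
```

```bash
python3 - <<'E'
from feel2 import *
release(0,0)
im=feel2((445.6,-247.6),-.142,e0=0.0,step=0.0014,emin=-0.003); cv2.imwrite("pics/side_f2.png",im)
E
```

```text
free [ 0.426 -0.167 -0.057] [ 0.028 -0.007  0.01 ] [ 0.063 -0.078 90.244]
gripped [-0.566  2.315  1.226] [0.438 0.055 0.033] 57.74342043640942 [-0.147  0.16  89.949]
e 0.0000 dF [-2.174  1.721 -1.343] dM [0.309 0.073 0.076] near/far z [ 9.959 -0.021]
e -0.0014 dF [-1.564  0.338 -5.84 ] dM [ 0.084  0.111 -0.014] near/far z [9.937 0.148]
down [-1.907  0.157 -4.445] 24.4167
```

```bash
python3 - <<'E'
import cv2,numpy as np
a=cv2.imread("pics/side_f1.png")[150:270,330:470];b=cv2.imread("pics/side_f2.png")[90:210,190:330]
cv2.imwrite("pics/ff.png",cv2.resize(np.hstack([a,b]),None,fx=2.8,fy=2.8,interpolation=cv2.INTER_CUBIC))
E
```

```text
(no output)
```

View pics/ff.png

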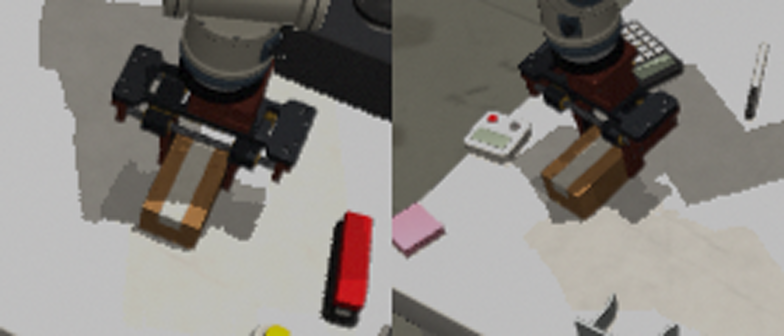

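```bash
python3 - <<'E'
from feel2 import *
import json
set_gripper(66); env.hold(0.2); s0=env.read_state(); set_gripper(50); env.hold(0.15); s=env.read_state(); print(s0["force"],s["force"],s["width"],s["tool_pos"])
th=0.008; ex,ey=dirs(th)
o=np.array([500,22.,0]); 
env.move_l(o-34*ex+[0,0,Z],rot=down(th),rate=110)
print(env.read_state()["force"])
env.hold(.3)
s=env.read_state(); im=viewer.camera("wrist"); cv2.imwrite("pics/w_b1.png",im)
json.dump(dict(tool_pos=list(s["tool_pos"]),orientation=list(s["orientation"])),open("v_b1.json","w"))
print(s["tool_pos"],s["force"],s["time_s"])
cv2.imwrite("pics/side_b1.png",cv2.resize(viewer.camera("side")[100:300,180:450],None,fx=2.9,fy=2.9))
E
```

```text
[-0.95   0.531  0.747] [-0.328  0.47   0.19 ] 58.03249855843712 [ 411.953 -242.793   90.003]
[-1.916 -2.306  2.937]
[465.902  21.641  90.002] [-2.706 -3.12   2.309] 28.35
```

View pics/w_b1.png

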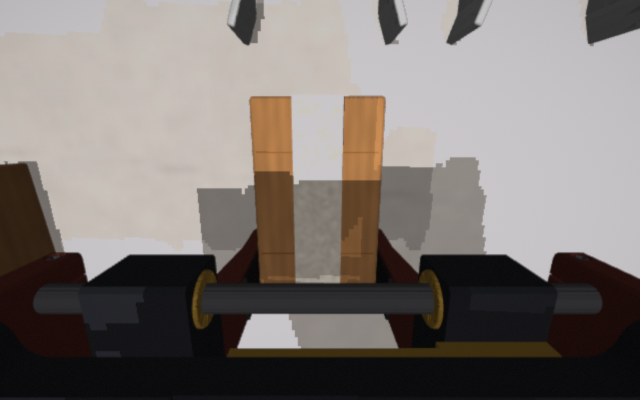

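View pics/side_b1.png

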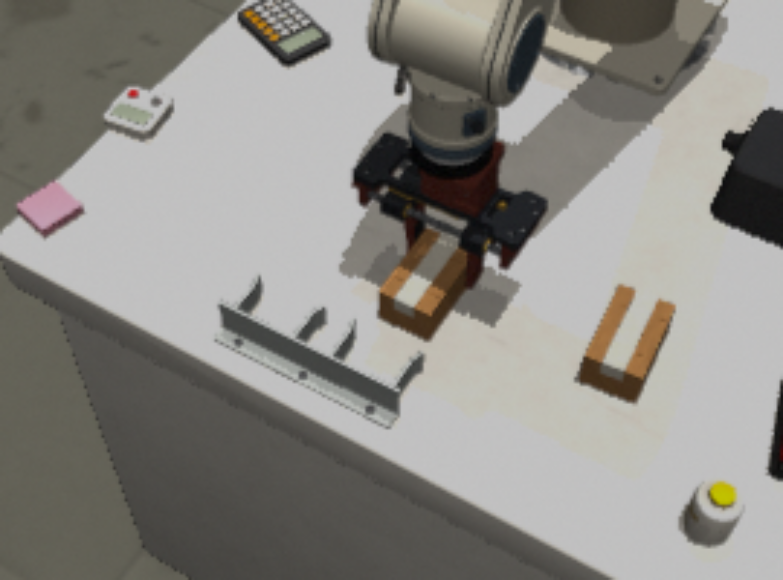

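```bash
python3 - <<'E'
import cv2
a=cv2.imread("pics/w_b1.png")[0:110,215:415]
cv2.imwrite("pics/b1c.png",cv2.resize(a,None,fx=4,fy=4,interpolation=cv2.INTER_NEAREST))
E
```

```text
(no output)
```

View pics/b1c.png

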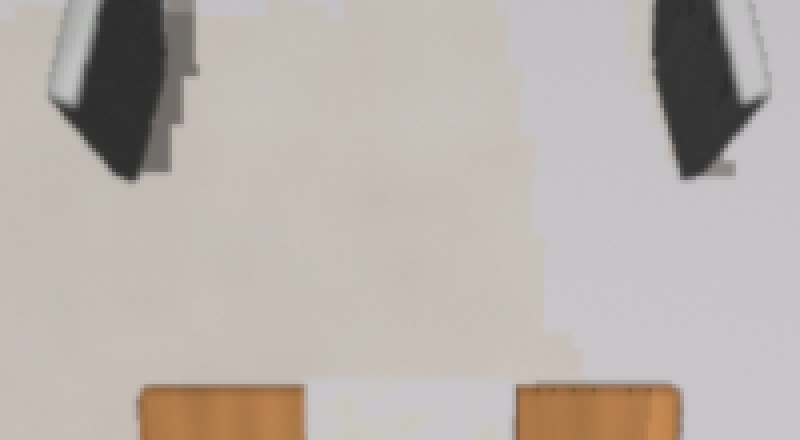

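```bash
python3 - <<'E'
from h import *
import json
v=json.load(open("v_b1.json"))
for nm,a,b,z in [("baseL",134,180,0),("baseR",683,180,0),("kinkL",165,72,0),("kinkR",654,66,0),("topL",80,106,30),("topR",742,104,30),("cL",138,388,45),("cR",681,388,45)]:
    print(nm,at("wrist",215+a/4,b/4,z,v))
print(v["tool_pos"])
P=v["tool_pos"];c,th=np.array(P[:2]),0.008
E
```

```text
baseL [578.513  59.919   0.   ]
baseR [579.23  -15.203   0.   ]
kinkL [591.614  55.097   0.   ]
kinkR [592.948 -10.358   0.   ]
topL [578.191  58.949  30.   ]
topR [579.093 -14.807  30.   ]
cL [547.121  50.605  45.   ]
cR [547.667  -6.731  45.   ]
[465.9020943760634, 21.640603412499495, 90.0020513088983]
```

```bash
cat > seat.py <<'E'
from feel2 import *
def seat(xpre,xmax,y585,th,fs):
    Y=lambda x:y585+(x-585)*np.tan(th)
    print(env.move_l(np.array([xpre,Y(xpre),Z]),rot=down(th),rate=70,f_stop=22))
    env.hold(0.2)
    f,m,s=avg(2); print("pre",f,m,s["tool_pos"],s["time_s"])
    h=env.move_l(np.array([xmax,Y(xmax),Z]),rate=14,f_stop=fs)
    s=env.read_state(); print("hit",h,s["force"],s["tool_pos"],s["wrist_torque"],s["time_s"])
    env.hold(0.2); f,m,s=avg(2); print("end",f,m,s["tool_pos"])
E
python3 - <<'E'
from seat import *
seat(545.5,556,22.3,0.0096,6)
cv2.imwrite("pics/w_s1.png",viewer.camera("wrist"))
E
```

```text
False
pre [-8.43  -0.306  9.576] [-0.073  1.853 -0.023] [542.878  22.294  89.652] 30.05
hit True [-0.573 -0.271  4.217] [542.938  22.271  89.655] [-0.047  0.162  0.023] 30.3167
end [0.409 1.693 5.194] [0.172 0.056 0.044] [542.908  22.286  89.652]
```

View pics/w_s1.png

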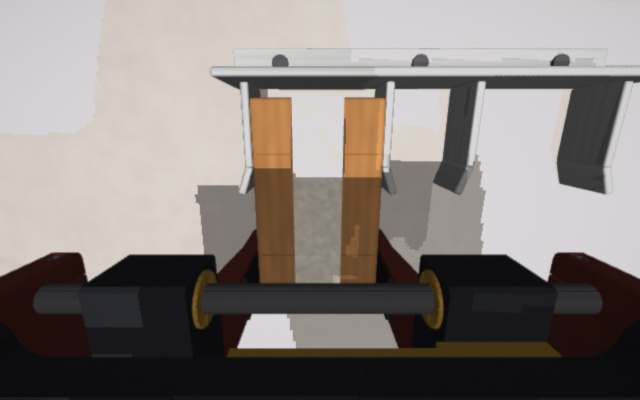

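```bash
python3 - <<'E'
from seat import *
th=.0096; Y=lambda x:22.3+(x-585)*np.tan(th)
for x in (547,549.5,551.5,553,554.5):
    h=env.move_l(np.array([x,Y(x),Z]),rot=down(th),rate=15,f_stop=16)
    s=env.read_state(); env.hold(.15); s2=env.read_state()
    print(x,h,s["force"],s["tool_pos"],"|",s2["force"],s2["tool_pos"],s2["wrist_torque"],s2["time_s"])
    if h or s2["force"][0]<-16: break
im=viewer.camera("wrist"); cv2.imwrite("pics/w_s2.png",im)
E
```

```text
547 True [-1.209 -0.227  3.841] [543.001  22.28   89.666] | [-0.347  1.217  4.438] [542.965  22.27   89.65 ] [ 0.056 -0.02   0.01 ] 31.125
```

View pics/w_s2.png

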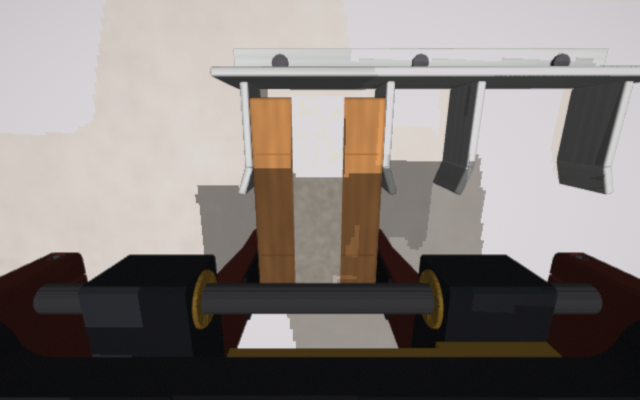

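```bash
python3 - <<'E'
from h import *
s=env.read_state(); print(s["tool_pos"],s["qpos"],s["tau"],s["force"])
for nm,u,v,z in [("stop top front L",240,77,42),("stop mid",317,77,42),("carton",317.5,97,45),("cL",251,97,45),("cR",384.5,97,45),("w1 top inner far",250,85,30),("w2 top inner far",386,85,30),("w1 kink",248,167,30),("w2 kink",385,167,30)]:
    print(nm,at("wrist",u,v,z,s))
a=cv2.imread("pics/w_s2.png")[55:205,220:420]
cv2.imwrite("pics/s2c.png",cv2.resize(a,None,fx=4,fy=4,interpolation=cv2.INTER_NEAREST))
E
```

```text
[542.989  22.286  89.652] [0.019 0.641 1.903 0.001 0.607 1.579] [ -0.648 -51.278 -13.558  -0.103   0.001   0.032] [0.418 0.971 5.587]
stop top front L [631.791  55.47   42.   ]
stop mid [632.169  23.02   42.   ]
carton [623.959  22.713  45.   ]
cL [623.634  50.562  45.   ]
cR [624.287  -5.343  45.   ]
w1 top inner far [630.25   54.071  30.   ]
w2 top inner far [630.985  -8.964  30.   ]
w1 kink [592.166  56.966  30.   ]
w2 kink [592.966 -11.303  30.   ]
```

View pics/s2c.png

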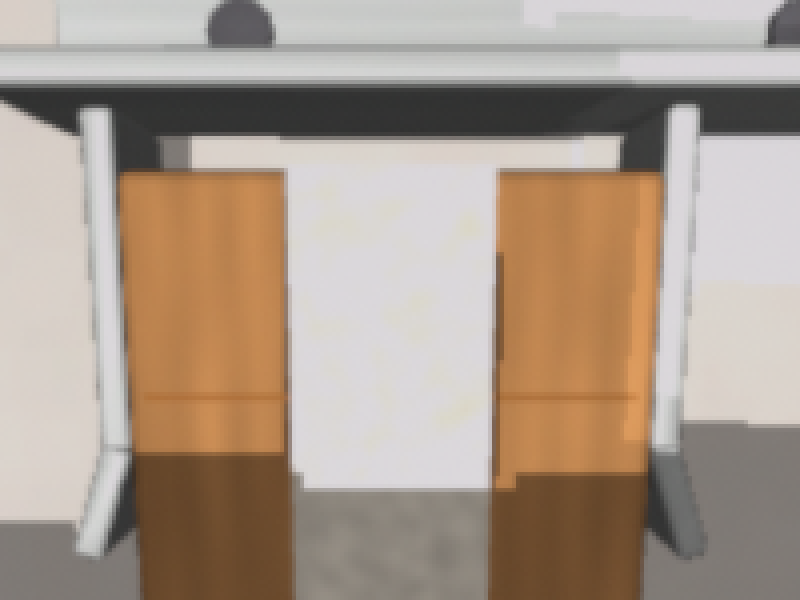

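```bash
python3 - <<'E'
from seat import *
th=.0096; Y=lambda x:22.3+(x-585)*np.tan(th)
for x in (543.8,544.8,545.8):
    env.move_l(np.array([x,Y(x),89.8]),rot=down(th),rate=15)
    s=env.read_state(); env.hold(.15); s2=env.read_state()
    print(x,s["force"],s["tool_pos"],"|",s2["force"],s2["tool_pos"],s2["wrist_torque"],s2["time_s"])
    if s2["force"][0]<-20: break
E
```

```text
543.8 [-3.017  2.496  7.528] [542.713  22.201  89.598] | [-2.678  1.783  7.646] [542.74   22.22   89.615] [ 0.323  0.851 -0.035] 31.575
544.8 [-5.513  1.872  9.829] [542.92   22.201  89.621] | [-5.214  2.036 10.323] [542.894  22.211  89.614] [0.267 1.302 0.028] 31.975
545.8 [-9.642  2.289 13.948] [543.021  22.214  89.618] | [-9.269  2.017 13.693] [543.037  22.221  89.631] [ 0.256  1.489 -0.002] 32.375
```

```bash
cat > push.py <<'E'
from seat import *
def push(x,xend,Yf,th,z,fzt=-1.5,dx=1.5,stop=-20,n=12):
    for i in range(n):
        env.move_l(np.array([x,Yf(x),z]),rot=down(th),rate=20)
        env.hold(.05); s=env.read_state(); F=s["force"]
        print("%.1f %.2f"%(x,z),F,s["tool_pos"],s["wrist_torque"],"t%.1f"%s["time_s"])
        if F[0]<stop or x>=xend: break
        z=float(np.clip(z-np.clip(0.05*(fzt-F[2]),-.4,.4)*-1 if False else z+np.clip(0.05*(F[2]-fzt),-.4,.4),88.8,92))
        if F[2]<4: x+=dx
    return x,z
E
python3 - <<'E'
from push import *
th=.0096; Y=lambda x:22.3+(x-585)*np.tan(th)
push(544.5,554,Y,th,90.2)
E
```

```text
544.5 90.20 [-5.369  2.252  4.371] [542.765  22.079  89.632] [ 0.314  1.337 -0.028] t32.7
544.5 90.49 [-0.099 -0.236 -7.44 ] [544.508  21.811  89.929] [0.02  0.283 0.013] t33.0
546.0 90.20 [ 0.091 -0.424 -7.219] [546.123  21.899  90.096] [ 0.006  0.343 -0.068] t33.3
547.5 89.91 [-0.151  0.24  -7.564] [547.551  21.946  89.925] [0.026 0.284 0.03 ] t33.6
549.0 89.61 [-0.952 -0.512 -4.449] [549.035  21.96   89.657] [0.021 0.422 0.   ] t33.9
550.5 89.46 [-4.352 -0.586  2.338] [550.089  21.963  89.642] [ 0.064  1.168 -0.059] t34.2
552.0 89.65 [-6.63  -0.654  2.503] [551.124  21.945  89.626] [0.067 1.234 0.133] t34.5
553.5 89.85 [-10.786   0.219   5.89 ] [551.314  21.953  89.622] [0.115 1.5   0.126] t34.8
553.5 90.22 [-9.51  -0.711  0.707] [551.306  21.945  89.635] [0.107 1.393 0.168] t35.1
555.0 90.33 [-13.211  -0.748   5.273] [551.632  21.891  89.612] [-0.047  1.811  0.104] t35.4
```

```bash
python3 - <<'E'
from h import *
s=env.read_state(); im=viewer.camera("wrist")
for nm,u,v,z in []: pass
cv2.imwrite("pics/s3c.png",cv2.resize(im[55:205,220:420],None,fx=4,fy=4,interpolation=cv2.INTER_NEAREST))
im=viewer.camera("side"); cv2.imwrite("pics/s3s.png",cv2.resize(im[170:270,230:370],None,fx=5,fy=5,interpolation=cv2.INTER_CUBIC))
E
```

```text
(no output)
```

View pics/s3c.png

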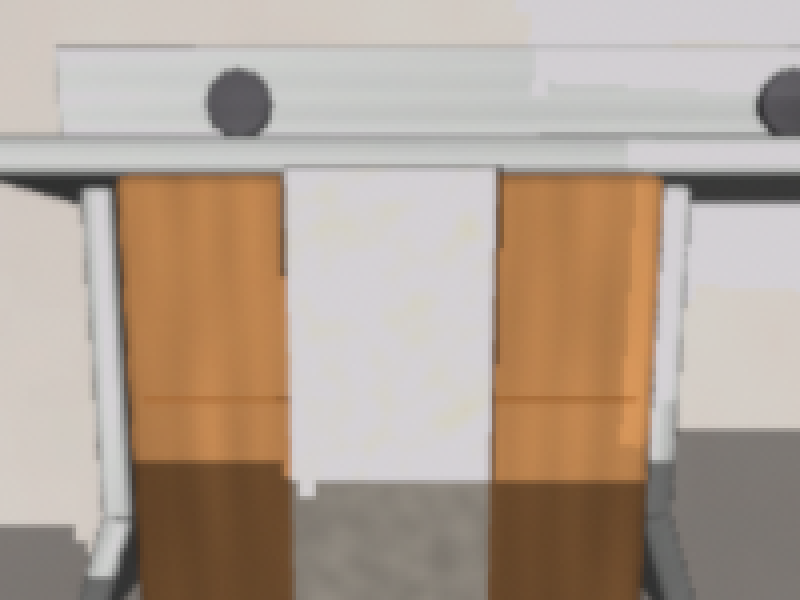

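View pics/s3s.png

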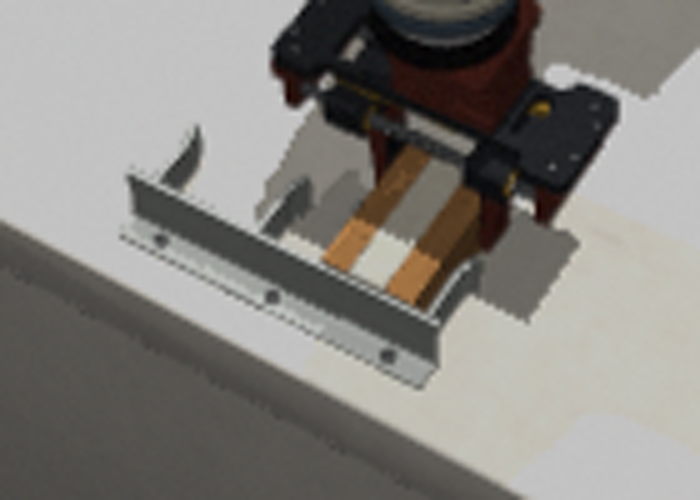

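```bash
python3 - <<'E'
from seat import *
import json
set_gripper(72); env.hold(.1)
s=env.read_state(); env.move_l(s["tool_pos"]*[1,1,0]+[0,0,155],rate=150)
t1=.069; ex1,_=dirs(t1); g=np.array([463.5,221.1,0])-34*ex1
env.reach(g+[0,0,155],down(t1)); set_gripper(86)
env.move_l(g+[0,0,Z],rate=130); env.hold(.1)
set_gripper(50); env.hold(.1); s=env.read_state(); print(s["force"],s["width"],s["time_s"])
th=.0096; Y=lambda x:-87.7+(x-585)*np.tan(th)
x=463-34
env.move_l(np.array([x,Y(x),Z]),rot=down(th),rate=130)
print(env.read_state()["force"])
x=500-34
env.move_l(np.array([x,Y(x),Z]),rot=down(th),rate=100); env.hold(.25)
s=env.read_state(); im=viewer.camera("wrist"); cv2.imwrite("pics/w_b2.png",im)
json.dump(dict(tool_pos=list(s["tool_pos"]),orientation=list(s["orientation"])),open("v_b2.json","w"))
print(s["tool_pos"],s["force"],s["time_s"])
cv2.imwrite("pics/b2c.png",cv2.resize(im[0:110,215:415],None,fx=4,fy=4,interpolation=cv2.INTER_NEAREST))
E
```

```text
[-1.284 -0.453  6.005] 57.90344143751121 39.3917
[0.257 1.792 8.972]
[465.152 -88.839  89.813] [-0.344 -1.233  0.355] 42.675
```

View pics/w_b2.png

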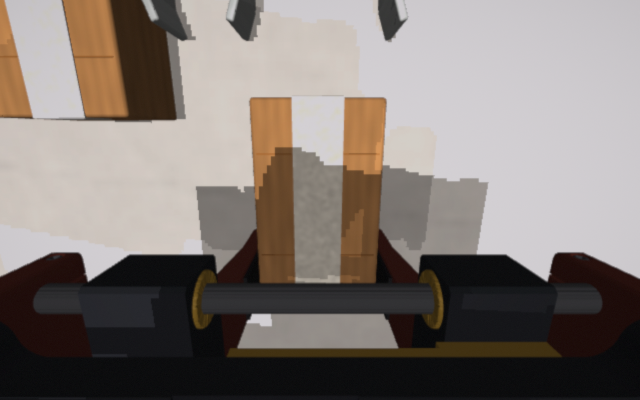

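View pics/b2c.png

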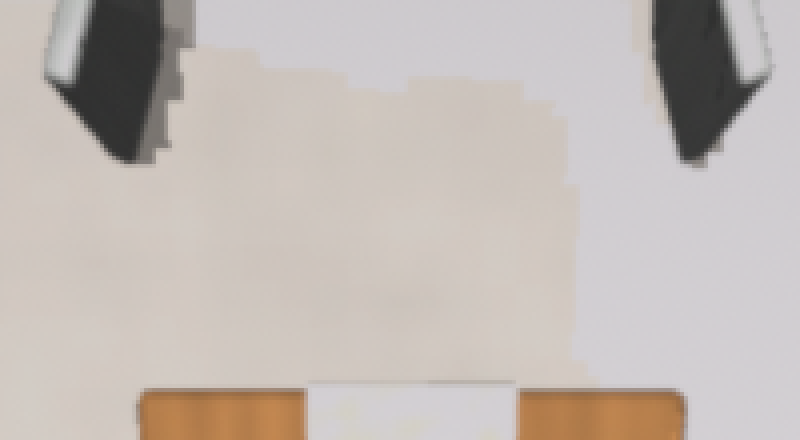

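```bash
python3 - <<'E'
from push import *
th=.0096; Y=lambda x:-87.4+(x-585)*np.tan(th)
print(env.move_l(np.array([547,Y(547),90.]),rot=down(th),rate=70,f_stop=18))
env.hold(.1); s=env.read_state(); print(s["force"],s["tool_pos"],s["time_s"])
push(548.5,557,Y,th,90.,fzt=0,stop=-9)
s=env.read_state(); im=viewer.camera("wrist"); print(s["tool_pos"],s["force"])
cv2.imwrite("pics/s4c.png",cv2.resize(im[55:205,220:420],None,fx=4,fy=4,interpolation=cv2.INTER_NEAREST))
E
```

```text
False
[-0.24  -0.008 -0.117] [546.579 -87.765  89.979] 44.1333
548.5 90.00 [ 0.016 -0.796 -0.751] [548.525 -87.771  90.022] [-0.016  0.026 -0.052] t44.4
550.0 89.96 [ 0.363 -0.553 -2.021] [550.053 -87.725  89.947] [ 0.041  0.002 -0.02 ] t44.7
551.5 89.86 [ 0.75   0.735 -0.838] [551.625 -87.728  89.877] [ 0.013  0.028 -0.011] t45.0
553.0 89.82 [-5.092 -0.941  3.515] [552.002 -87.72   89.801] [-0.043  0.919  0.071] t45.3
554.5 90.00 [-9.14  -1.899  6.48 ] [552.277 -87.733  89.78 ] [-0.245  1.439  0.095] t45.6
[552.277 -87.733  89.78 ] [-9.14  -1.899  6.48 ]
```

View pics/s4c.png

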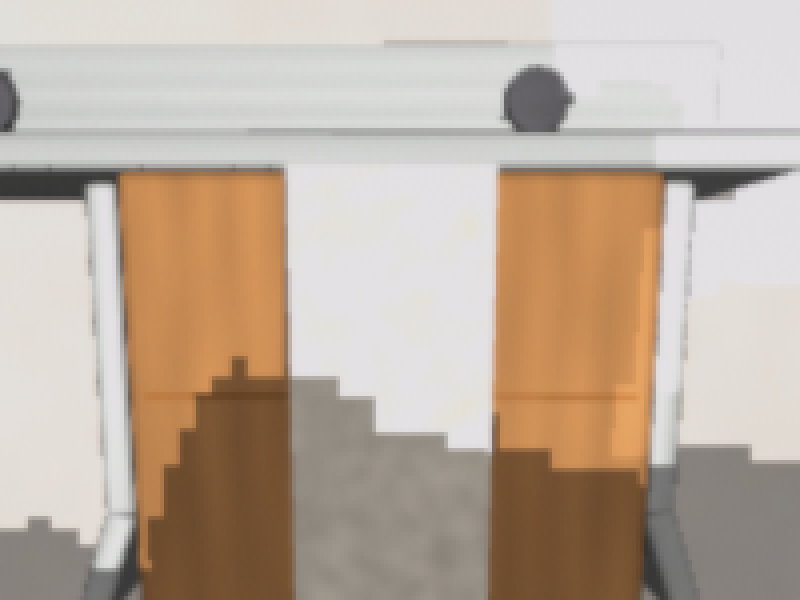

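Contact came at the predicted x, and the carton edge meets the stop edge (row 172). I'll release and look from above.

```bash
python3 - <<'E'
from seat import *
import json
set_gripper(70); env.hold(.1)
s=env.read_state(); env.move_l(s["tool_pos"]*[1,1,0]+[0,0,160],rate=150)
env.reach((530,-33,190),down(0.0)); env.hold(.3)
s=env.read_state(); im=viewer.camera("wrist"); cv2.imwrite("pics/w_end.png",im)
json.dump(dict(tool_pos=list(s["tool_pos"]),orientation=list(s["orientation"])),open("v_end.json","w"))
print(s["force"],s["time_s"],s["tool_pos"])
sd=viewer.camera("side"); cv2.imwrite("pics/side_end.png",cv2.resize(sd[110:300,180:470],None,fx=2.7,fy=2.7,interpolation=cv2.INTER_CUBIC))
cv2.imwrite("pics/endc.png",cv2.resize(im[40:215,190:450],None,fx=3,fy=3,interpolation=cv2.INTER_NEAREST))
E
```

```text
[ 0.294 -0.418  0.373] 47.5083 [530.018 -33.648 189.306]
```

View pics/endc.png

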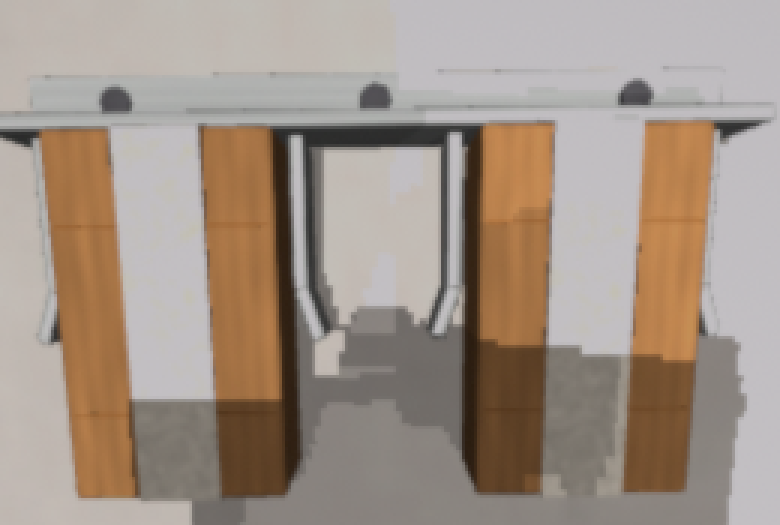

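View pics/side_end.png

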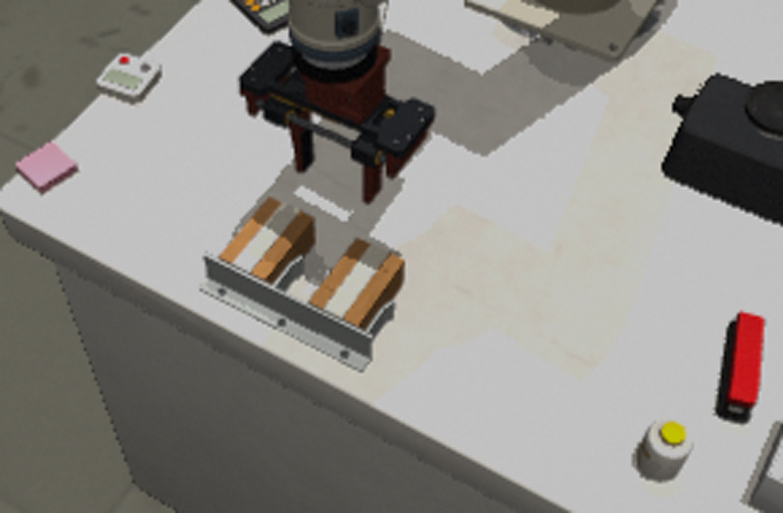

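```bash
python3 - <<'E'
from loc import *
V={"e":json.load(open("v_end.json"))}
for px in ([(40,130),(273,126),(286,497),(78,497)],[(481,123),(714,120),(685,492),(476,494)]):
    print(*cart("e",[(190+a/3,40+b/3) for a,b in px],V=V))
for a,b in [(0,133),(40,130),(273,126),(481,124),(714,120)]: print(at("wrist",190+a/3,40+b/3,42,V["e"]))
E
```

```text
[584.479  21.287] 0.008660899552642596 [57.649 94.88  57.21  93.962]
[585.881 -87.927] 0.014360917032530746 [57.442 94.845 57.389 94.725]
[630.931  61.731  42.   ]
[631.639  51.631  42.   ]
[632.619  -6.771  42.   ]
[633.126 -58.812  42.   ]
[ 634.103 -117.001   42.   ]
```

```bash
python3 - <<'E'
from h import *
print(workorder.sign_off(), env.read_state()["time_s"])
E
```

```text
the job is handed in; nothing more can be done
the job is handed in; nothing more can be done
```

The job is done and handed in at about 47.5 s on the robot clock: the full carton sits in the left bay and the nearly empty one in the right bay, both released.

**Weighing:** I lifted the near end of each carton about 10 mm, the left-hand one (carton_1) first and carton_2 after it.
- carton_1's first lift gave no usable weight, because the far edge was pressed too hard on the counter. I lifted the same carton again before touching the other.
- The readings at the end of the lifts were about 1.7 N for carton_1 and 5.8 N for carton_2. The 1.7 N is slightly above the most a nearly empty carton should show (about 1.5 N). I put that down to sensor noise and judged by the comparison.
- The sliding agreed: carton_2 dragged and stuck, while carton_1 slid with almost no resistance.

**Seating:** Both cartons were slid along the counter.
- carton_2 stuck about 8 mm short of the stop. Two light pushes that stopped on force did not move it; taking some weight off freed it, and it seated with about 13 N.
- carton_1 met the stop at the expected position with about 9 N.

**Last checks:** In the final top view both front faces are within about 0.3 mm of the stop, and both cartons are parallel to the dock within about 0.01 rad. The bottle, stapler, note pad and timer looked undisturbed by eye. The arm was clear of everything, with wrist force near zero.

**Doubtful points:**
- By the arm's own readings, carton_2's whole underside may have risen up to about 0.3 mm while I was freeing it.
- The far edges may have risen up to about 0.2 mm at the end of each weighing lift.

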